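Clamp a model wall panel in the quick-release panel vise

TASK

Take the long wall panel with the two windows out of the rack and set it flat and centred on the bed of the panel vise, between the jaws. With the quick-release lever standing about straight out, turn the three-armed nut at the other end until the panel is nipped and the nut turns firm, so that the lever meets firm resistance for the rest of its swing; then swing the lever fully closed and let go. Leave the short panel in the rack, the glue bottle and the scale where they are.

Things in the scene. Friction and masses are not known exactly. Their poses are not given: they have to be found in the camera images.
- panel_mid (a point): Centre of the panel to clamp: rigid white board 150 mm long (own y), 64 high (own z), 10 thick (own x), 80 g, symmetrical, with two windows 40 x 32 mm either side of a 30 mm solid strip at its middle; 16 mm of board above and below them. It starts standing on its long edge in a slot of the rack, top edge 76 mm above the table. Either face may lie up, either end may point to the lever.
- short_mid (a point): Centre of the other panel in the rack, to be left alone: white board 110 mm long, 58 high, 10 thick, with one door notch. It stands parallel to the long panel, 70 mm from it; either may be in either slot.
- rack_mid (a point): Middle of the top of the rack's base plate, 12 mm above the table. The rack is plywood, fixed, 150 mm (its x) by 170 mm (its y), with two slots 13 mm wide along y at x = -35 and +35 mm, formed by teeth at y = -42 and +42 mm that rise to 36 mm above the table. The table in front of rack and vise, around x = 0.48 m, y = -0.06 m, is clear.
- vise_bed (a point): Middle of the top of the vise's bed, 80 mm above the table; the vise is fixed. Axes: y along the skewer from lever end (-y) to nut end (+y), x away from the robot, z up. The bed is 40 mm wide (x): the panel lies flat on it, length along y, and overhangs it on both sides. The fixed jaw's soft rubber face stands 75 mm from here on the -y side. Foot plate 110 x 200 mm, 10 mm thick.
- jaw_face (a point): Middle of the rubber face of the sliding jaw (+y side), level with a panel on the bed. At the start it stands 79 to 82.5 mm from the bed's middle, so the gap is 4 to 7.5 mm longer than the panel: aim the panel's centre 2 mm to the +y side of the bed's middle. Both jaws are 60 mm wide (x) and rise to 97 mm above the table.
- lever (a joint): Quick-release lever, rad, clockwise seen from above: 0 fully open (points along +x of the vise), 1.57 straight out (-y), 3.05 closed on its stop (-x), where it goes just over centre and stays. Its cam pulls skewer, nut and sliding jaw 6 mm towards -y in all, 3.5 mm of it by straight out. Free it takes about 2 N at its end and stays where left; with the nut set, about 8 N. It starts 0.05 to 0.6.
- lever_pivot (a point): Point on the lever's vertical pivot, at the lever's mid-height, 60 mm above the table; about 125 mm from the bed's middle on the -y side (it moves out by up to 6 mm as the lever closes).
- lever_end (a point): Grip point of the lever, 80 mm from its pivot. The lever is a steel bar 98 mm long, 11 to 12 mm thick (sideways) and 20 to 26 mm high, 60 mm above the table; it swings level.
- nut (a joint): Nut angle, rad; grows as it is tightened: the arms on the vise's -x side (to the robot) go down. It pushes the sliding jaw 1.6 mm towards -y per rad. It starts 0 to 1.4. With the lever straight out the jaws just touch the panel at about 2.45; about 0.5 rad later it is firm and takes 7 or 8 N at 35 mm from its axis. Before that it turns with 2 or 3 N. It stays where left.
- nut_hub (a point): Point on the nut's level axis (along y of the vise, 60 mm above the table) in the plane of its three arms, about 142 mm from the bed's middle; the jaw is 38 mm away. Black arms at 120 degrees reach 46 mm from the axis, 16 mm wide and 16 mm thick; hub radius 17 mm. At nut 0 one arm points straight up; at nut angle a it leans by a from there towards -x of the vise.
- pad (a joint): How far the fixed jaw's soft rubber face (14 mm thick) is squeezed, in m: 0 when free, 40 N per mm. The panel is held well when it is squeezed 1 to 3.5 mm with the lever closed (1.5 to 2 mm if the nut was just firm with the lever straight out).
- glue_mid (a point): Middle of the white glue bottle with a red cap (52 mm diameter, 125 mm tall) standing beyond the vise; leave alone.
- scale_mid (a point): Middle of the aluminium scale lying on the table (200 x 34 x 14 mm); leave alone.
Mind the look-alikes: they are no part of the job. Leave any brown or orange look-alike of the part that bears panel_mid alone.

How it is judged (in metres and radians):
On the way, in this order (a step that is already met when the one before it is completed fails the run):
1. the long panel lies flat on the bed between the jaws, the lever still open (z of panel_mid in the frame of vise_bed between 0.001 and 0.009 m and x of panel_mid in the frame of vise_bed between -0.012 and 0.012 m and y of panel_mid in the frame of vise_bed between -0.012 and 0.012 m and angle between the x axis of panel_mid and the z axis of vise_bed, either way round below 0.08 rad and value of joint lever below 2.2 rad), for 0.2 s.
2. the nut is turned up to the panel while the lever is not yet past about straight out (value of joint nut above 2 rad and value of joint lever below 2.2 rad), for 0.1 s.
At the end, for the whole second after the job is handed in: The long panel lies flat on the bed between the jaws, its centre within 12 mm of the bed's middle lengthwise and crosswise; the lever is fully closed (2.9 rad or more) and at rest; the rubber face is squeezed 1 to 3.5 mm, so the panel is held firmly but not crushed (value of joint lever above 2.9 rad and value of joint pad between 0.001 and 0.0035 m and z of panel_mid in the frame of vise_bed between 0.001 and 0.009 m and x of panel_mid in the frame of vise_bed between -0.012 and 0.012 m and y of panel_mid in the frame of vise_bed between -0.012 and 0.012 m and angle between the x axis of panel_mid and the z axis of vise_bed, either way round below 0.08 rad and velocity of joint lever below 0.05 rad/s); the robot touches nothing.
It fails at once if the short panel is shifted more than 30 mm (distance of short_mid from where it was at the start of the episode above 0.03 m).
It fails at once if the glue bottle is shifted more than 30 mm (distance of glue_mid from where it was at the start of the episode above 0.03 m).
It fails at once if the scale is shifted more than 30 mm (distance of scale_mid from where it was at the start of the episode above 0.03 m).
It also fails if it takes over 72 s, if anything falls off the work surface, if the arm or the gripper's body presses on something with over 40 N, if the wrist force passes 120 N, or if a joint passes its speed limit or range.

ROBOT

A 6-joint arm with a two-finger parallel gripper is mounted at the origin on the work surface. World frame = base frame: x ahead of the robot, y to its left, z up, the work surface at z = 0. Lengths are in mm, angles in rad, forces in N, time in s.
With the tool pointing down it reaches from about 300 to 775 mm from the base axis. Payload 14.6 kg.
Tool frame: the origin (TCP) lies between the finger pads; the fingertips stand 19 mm ahead of it and the grasp point (between the pads) is the TCP; z points along the fingers, y is the line along which they close (so a half turn about z gives the same grasp; the last joint's range is limited). The gripper opens to 94 mm and grips with 3 to 60 N. Pads are 16 mm wide; open, the fingers measure 119 mm over their backs; the gripper's body (75 mm by 177 mm) begins 78 mm behind the grasp point.
Start: joints at [-1.218, 0.3, 1.521, -0, 1.321, -0.067], TCP at [224.16, -502.237, 224.446] pointing down, gripper open.
Joint ranges: [-3.03, 3.03], [-0.79, 2.21], [0.23, 2.52], [-1.04, 4.18], [0, 3.07], [-2.55, 2.55]. Speed limits (rad/s): [2.22, 2.22, 2.57, 3.14, 3.14, 3.14].

INTERFACE

Orientations are given as [roll, pitch, yaw] about the fixed x, y, z axes, in that order (R = Rz(yaw) Ry(pitch) Rx(roll)).
In Python, from cell import monitor, imaging, job, find_in, trace gives the robot as it stands. The module is installed in compiled form; this text tells all that it offers.
- The arm moves only by the tool arm_command, never from a script. Its argument "steps" is a list of rows, each a list of 5 numbers: the opening, from 0 (shut) to 1 (fully open), then the shift along the tool's x, y, z in mm, then the turn about the tool's z in degrees. In form: [[gripper, dx, dy, dz, turn], ...]. A call has 1 to 20 rows; each row is the pose to reach, as a shift and turn from the pose commanded when the call began, along the tool's axes at that moment; what a row does not reach only later rows make up. A row lasts 1/8 s, in which the tool goes at most 62.5 mm and 10.7 degrees, less where a joint would pass 70% of its speed; a pose out of reach is approached as far as the arm can. A call with a gripper value outside its range is refused whole. The fingers move at their own pace and stop on an object; "force" is the grip in N (left out, the last holds). Time passes only in rows, so rows that repeat a pose let the fingers close. It gives the time, the measured TCP pose, the force, the opening and the grip force at its end, in the units of the state.
- monitor.read_state(): the state, without advancing time (a new reading comes with each control period).
- imaging.camera(name): name is "scene" or "side" or "wrist"; returns a dict with "img" (384x512x3 uint8, red, green, blue), "mtx" (3x3 intrinsics, pixels), "D" ([k1, k2, p1, p2, k3] as OpenCV has them; the pictures are not rectified), "view" (4x4, takes a point from world to camera coordinates). Camera axes: x right, y down, z forward; pixel columns grow to the right and rows downward; lengths in mm; the calibration is good to about 2 mm. A picture is of the moment at which its call begins. There is no depth.
- job.sign_off(): hands the job in; it is judged then, once.
Trained networks look in a picture, given as the dict that the camera call returned (one of the last four; its "shot" number tells which), for a name from the list of things; names that differ only in an ending like _2 or _b are one class to them, and where a whole thing is asked for, a point or a joint stands for the part that bears it (a point fixed in the world has none). Each returns a list of dicts, best first, with "p" (0 to 1); they miss things now and then, are a little off and sometimes report something else, mostly with a low value. They report only what shows in the picture. A call takes as long as a camera call. They do not tell look-alikes from the thing itself.
- find_in(picture, target): "rect" ([centre column, centre row, width, height] in pixels, round what is visible of it).
- trace(picture, target): "region" (384x512 bool, what is visible of it) and "rect" ([centre column, centre row, width, height] in pixels, round what is visible of it).
The state is a dict: "clock": time; "joints": joint angles; "qd": joint speeds; "effort": joint torques, N m; "eef_pos": TCP position; "eef_rot": TCP orientation; "wrist_force": force on the tool from outside, world axes, zero at the start; "moment": the same for the moment, N m; "finger_gap": finger opening in mm; "finger_force": force on a finger pad.
Only numpy, scipy, OpenCV 4.12 (cv2) and the standard library are available. Lean on these libraries where they do the work, as an engineer would, in place of code of your own. Each camera call takes 0.05 s, during which the arm holds its last target. There are 200 camera calls.

## Working session

There is one attempt and no reset: what is moved stays moved. The work goes in short steps, Python scripts to look and compute and a tool call to move; the robot and the scene stay as the last step left them, time stands still between calls to the robot, and variables do not carry over. Pictures are saved under pics/ and viewed, at most 10 in all, crops included, and the job is handed in when it is done.

Besides the shell and the picture viewer there is one more tool, called as a command line: name --pt "numbers of a row" for each row, then --argument value for the rest. arm_command: Moves the arm, as the interface text tells. Its arguments: {"type":"object","properties":{"steps":{"type":"array","items":{"type":"array","items":{"type":"number"}}},"force":{"type":"number"}},"required":["steps"]}

```bash
mkdir -p pics
cat > h.py <<'E'
import numpy as np, cv2
from cell import monitor, imaging, job, find_in, trace
def shot(n, f=None):
    p=imaging.camera(n)
    if f: cv2.imwrite('pics/'+f, cv2.cvtColor(p['img'],cv2.COLOR_RGB2BGR))
    return p
def ray(p,uv):
    x=cv2.undistortPoints(np.array([[uv]],float),np.array(p['mtx']),np.array(p['D']))[0,0]
    V=np.array(p['view']);R=V[:3,:3];o=-R.T@V[:3,3]
    return o,R.T@np.array([x[0],x[1],1])
def atz(p,uv,z):
    o,d=ray(p,uv);return o+d*(z-o[2])/d[2]
def proj(p,X):
    V=np.array(p['view']);r=cv2.projectPoints(np.array(X,float).reshape(-1,3),cv2.Rodrigues(V[:3,:3])[0],V[:3,3],np.array(p['mtx']),np.array(p['D']))[0]
    return r[:,0]
E
python3 - <<'E'
from h import *
P=[shot(n,n+'1.png') for n in ('scene','side','wrist')]
np.set_printoptions(precision=1,suppress=True)
for p,n in zip(P,('scene','side','wrist')):
    V=np.array(p['view']);print(n,-V[:3,:3].T@V[:3,3],V[2,:3])
    for t in ('panel_mid','short_mid','lever','nut','glue_mid','scale_mid'):
        print(n,t,[(np.round(d['rect'],0).tolist(),round(d['p'],2)) for d in find_in(p,t)][:3])
im=np.hstack([cv2.imread('pics/scene1.png'),cv2.imread('pics/side1.png')])
print(monitor.read_state())
E
```

```text
scene [1154.  -562.3 1051.9] [-0.5  0.4 -0.8]
scene panel_mid [([105.0, 287.0, 48.0, 26.0], 0.96), ([317.0, 240.0, 30.0, 51.0], 0.96), ([209.0, 242.0, 41.0, 44.0], 0.94)]
scene short_mid [([195.0, 230.0, 24.0, 36.0], 0.73)]
scene lever [([290.0, 198.0, 22.0, 28.0], 0.77)]
scene nut [([293.0, 176.0, 10.0, 7.0], 0.49)]
scene glue_mid [([346.0, 192.0, 21.0, 30.0], 0.97), ([287.0, 194.0, 21.0, 28.0], 0.57)]
scene scale_mid [([319.0, 118.0, 30.0, 29.0], 0.61)]
side [   62.  -1321.8   875.3] [ 0.3  0.8 -0.5]
side panel_mid [([211.0, 242.0, 49.0, 18.0], 0.89), ([301.0, 285.0, 32.0, 43.0], 0.76), ([328.0, 200.0, 24.0, 31.0], 0.68)]
side short_mid [([268.0, 223.0, 17.0, 27.0], 0.49)]
side lever [([260.0, 174.0, 28.0, 7.0], 0.69)]
side nut [([215.0, 146.0, 6.0, 6.0], 0.4)]
side glue_mid [([267.0, 153.0, 12.0, 27.0], 0.84)]
side scale_mid [([267.0, 152.0, 8.0, 25.0], 0.34)]
wrist [ 297.  -469.3  383.9] [-0.2 -0.1 -1. ]
wrist panel_mid [([476.0, 12.0, 50.0, 24.0], 0.95), ([80.0, 24.0, 77.0, 39.0], 0.62)]
wrist short_mid []
wrist lever []
wrist nut []
wrist glue_mid []
wrist scale_mid []
{'clock': 1.05, 'joints': array([-1.2,  0.3,  1.5,  0. ,  1.3, -0.1]), 'qd': array([-0., -0.,  0., -0., -0., -0.]), 'effort': array([ -0. , -53.2, -35.3,   0.1,   0. ,   0. ]), 'eef_pos': array([ 224.2, -502.2,  224.4]), 'eef_rot': array([-3.1, -0. ,  0.4]), 'wrist_force': array([-0.2,  0.1,  0.9]), 'moment': array([-0., -0.,  0.]), 'finger_force': 0.0, 'finger_gap': 93.89420496885128}
```

View pics/scene1.png

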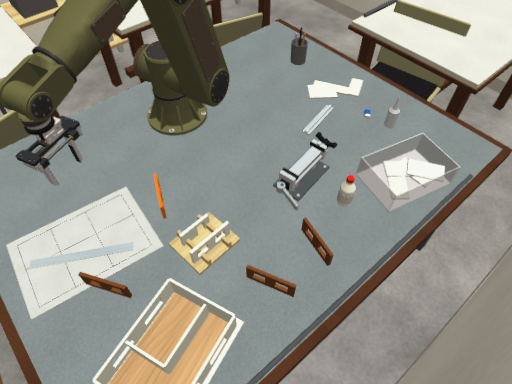

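View pics/side1.png

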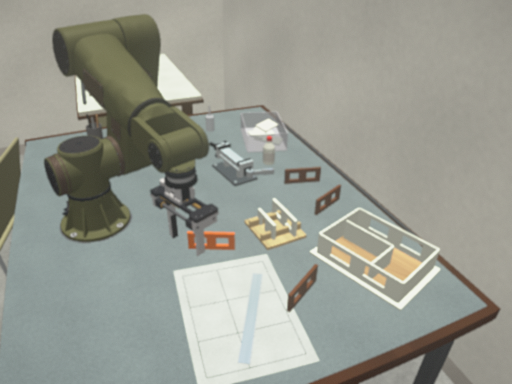

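The scene shows the rack at about (204,241) with two white panels, and the vise at about (305,165), lever at (288,192) and nut at (326,141). The brown and orange look-alikes lie around them. Next I enlarge the rack and vise and take coarse positions.

Run:
```python
from h import *
np.set_printoptions(precision=1,suppress=True)
a=cv2.imread('pics/scene1.png')[125:275,165:365]
cv2.imwrite('pics/c1.png',cv2.resize(a,None,fx=4,fy=4,interpolation=cv2.INTER_CUBIC))
p=shot('scene');w=shot('wrist')
print('rack',atz(p,(204,241),20),'vise',atz(p,(305,165),80),'nut',atz(p,(326,141),60),'lev',atz(p,(282,184),60))
V=np.array(w['view']);s=monitor.read_state()
from scipy.spatial.transform import Rotation as R
T=R.from_euler('xyz',s['eef_rot']).as_matrix()
print(s['eef_rot']);print(T);print('cam in tool',T.T@((-V[:3,:3].T@V[:3,3])-s['eef_pos']));print('cam axes in tool\n',T.T@V[:3,:3].T)
print(w['mtx'])
```

```text
rack [ 584.3 -282.4   20. ] vise [600.7 142.   80. ] nut [556.4 300.8  60. ] lev [599.   36.5  60. ]
[3.1 0.  0.4]
[[ 0.9  0.4  0. ]
 [ 0.4 -0.9 -0. ]
 [-0.   0.  -1. ]]
cam in tool [  79.9   -0.3 -159.9]
cam axes in tool
 [[ 0.  -1.  -0.3]
 [ 1.   0.   0. ]
 [-0.  -0.3  1. ]]
[[339.3   0.  258.6]
 [  0.  339.3 193.2]
 [  0.    0.    1. ]]
```

View pics/c1.png

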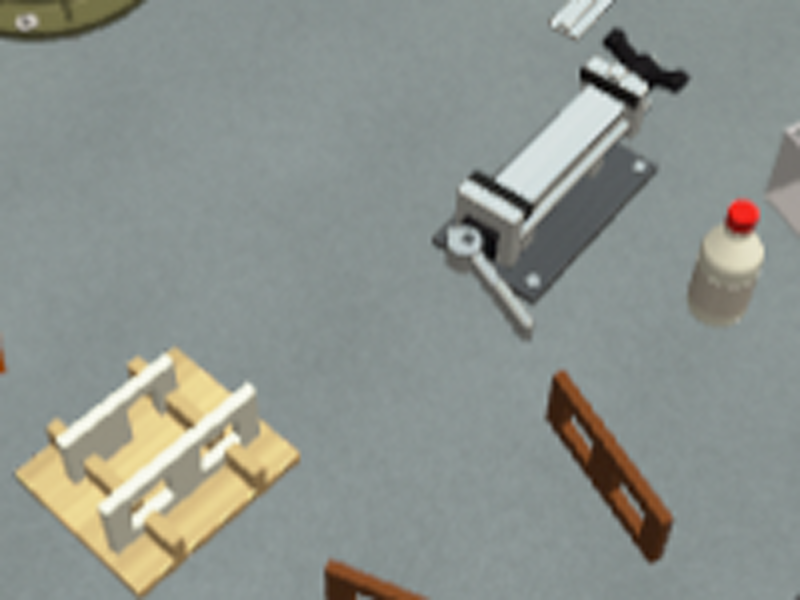

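The enlargement shows the long two-window panel in the outer slot, top edge from (105,510) to (252,390) in crop pixels. The short panel is in the inner slot. The lever knob is at (465,240) with its tip at (528,330), and the nut is at (645,60).

```bash
cat >> h.py <<'E'
from scipy.spatial.transform import Rotation as R
np.set_printoptions(precision=2,suppress=True)
def to(x,y,z,tydeg=None):
    """shift+turn so TCP at xyz and tool y axis along world heading tydeg (mod 180)"""
    s=monitor.read_state();T=R.from_euler('xyz',s['eef_rot']).as_matrix()
    h=np.degrees(np.arctan2(T[1,1],T[0,1]))
    d=T.T@(np.array([x,y,z])-s['eef_pos'])
    t=0 if tydeg is None else -(((tydeg-h)+90)%180-90)
    print('clock %.2f pos'%s['clock'],s['eef_pos'],'heading_y %.2f'%h,'j',s['joints'],'-> shift',d,'turn %.2f'%t)
E
python3 - <<'E'
from h import *
p=shot('scene')
c=lambda x,y:(165+x/4,125+y/4)
A=atz(p,c(105,510),76);B=atz(p,c(252,390),76);print('panel',A,B,(A+B)/2,np.linalg.norm(A-B),np.degrees(np.arctan2(*(B-A)[1::-1])))
A=atz(p,c(498,188),80);B=atz(p,c(612,80),80)
C=atz(p,c(530,205),80);D=atz(p,c(635,100),80);print('bed',A,B,C,D)
print('lever',atz(p,c(465,240),72),atz(p,c(528,330),66),'nut',atz(p,c(645,62),70))
to(565,-260,230)
E
```

```text
panel [ 622.15 -348.6    76.  ] [ 610.35 -202.92   76.  ] [ 616.25 -275.76   76.  ] 146.1510733732916 94.63332374870295
bed [588.74  79.64  80.  ] [563.46 246.49  80.  ] [619.88  86.73  80.  ] [594.04 243.65  80.  ]
lever [607.23  24.47  72.  ] [704.12   2.5   66.  ] nut [561.22 294.72  70.  ]
clock 1.20 pos [ 224.17 -502.25  224.48] heading_y -65.95 j [-1.22  0.3   1.52  0.    1.32 -0.07] -> shift [409.97 -82.3   -5.52] turn 0.00
```

arm_command --pt "0.45 56 -10 0 -10" --pt "0.45 112 -20 0 -20" --pt "0.45 168 -30 0 -30" --pt "0.45 224 -41 0 -40" --pt "0.45 280 -51 0 -50" --pt "0.45 336 -61 0 -60" --pt "0.45 392 -71 0 -70" --pt "0.45 448 -81 0 -70" --pt "0.45 448 -81 0 -70"

```text
clock: 2.33
eef_pos: [602.3, -243.0, 223.5]
eef_rot: [-3.141, -0.001, 1.645]
wrist_force: [0.1, -0.7, -0.3]
finger_gap: 42.1
finger_force: 0.0
```

Run:
```python
from h import *
w=shot('wrist','w1.png')
for t in ('panel_mid','short_mid'):
    print(t,[(np.round(d['rect'],0).tolist(),round(d['p'],2)) for d in find_in(w,t)][:3])
to(616,-276,61,4.6)
print(proj(w,[[622,-348.6,76],[610,-203,76]]))
```

```text
panel_mid [([264.0, 214.0, 12.0, 156.0], 0.94), ([52.0, 211.0, 101.0, 74.0], 0.78), ([449.0, 172.0, 127.0, 67.0], 0.7)]
short_mid [([198.0, 198.0, 23.0, 81.0], 0.74)]
clock 2.48 pos [ 599.71 -246.16  224.31] heading_y 4.03 j [-0.45  0.52  1.21 -0.    1.41 -0.52] -> shift [-30.92  14.22 163.3 ] turn -0.57
[[269.71 286.32]
 [270.15 143.7 ]]
```

View pics/w1.png

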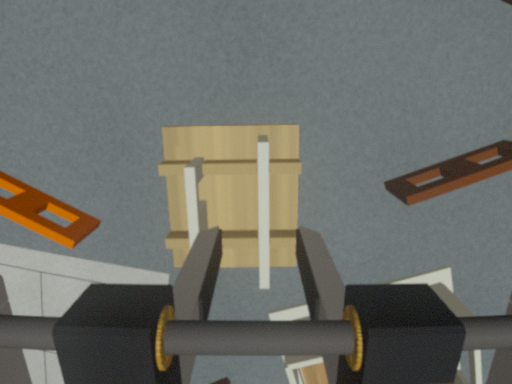

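The wrist picture shows the long panel's top edge running from about (263,142) to (264.5,288) and the short panel at (193,200). The rack is square to the image.

Run:
```python
from h import *
w=shot('wrist')
g=w['img'].astype(int)
m=(g.min(2)>165)
for r in (150,180,210,240,270,284):
    c=np.where(m[r,245:290])[0]+245; print(r,c.min(),c.max(),atz(w,((c.min()+c.max())/2,r),76)) 
c=np.where(m[120:310,264])[0]+120;print(c.min(),c.max())
A=atz(w,(263,c.min()),76);B=atz(w,(264.5,c.max()+1),76);print(A,B,(A+B)/2,np.linalg.norm(A-B),np.degrees(np.arctan2(*(A-B)[1::-1])))
```

```text
150 261 271 [ 604.31 -212.35   76.  ]
180 262 271 [ 606.95 -240.39   76.  ]
210 262 271 [ 609.24 -269.86   76.  ]
240 263 271 [ 612.16 -300.89   76.  ]
270 263 271 [ 614.76 -333.81   76.  ]
284 264 271 [ 616.54 -349.86   76.  ]
139 284
[ 600.83 -202.55   76.  ] [ 613.55 -351.24   76.  ] [ 607.19 -276.9    76.  ] 149.2309498564076 94.88936280330083
```

arm_command --pt "0.5 -31 8 20 -0.9" --pt "0.5 -31 8 70 -0.9" --pt "0.5 -31 8 115 -0.9" --pt "0.5 -31 8 140 -0.9"

```text
clock: 3.02
eef_pos: [608.7, -276.9, 82.2]
eef_rot: [-3.139, -0.001, 1.655]
wrist_force: [0.1, -0.4, 0.2]
finger_gap: 47.2
finger_force: 0.0
```

Run:
```python
from h import *
w=shot('wrist')
g=w['img'].astype(int)
m=(g.min(2)>165)
cv2.imwrite('pics/w2.png', cv2.cvtColor(w['img'],cv2.COLOR_RGB2BGR))
for r in (100,140,180,220,260):
    c=np.where(m[r])[0]; print(r,c[:1],c[-1:],len(c))
d=find_in(w,'panel_mid')[0];print(d)
to(610,-277,60,4.9)
```

```text
100 [] [] 0
140 [252] [269] 18
180 [122] [269] 33
220 [127] [268] 30
260 [133] [268] 27
{'rect': [480.7, 192.8, 62.6, 62.5], 'p': 0.84}
clock 3.12 pos [ 608.45 -276.51   81.79] heading_y 4.86 j [-0.48  0.7   1.27 -0.    1.17 -0.57] -> shift [-0.67  1.59 21.78] turn -0.04
```

View pics/w2.png

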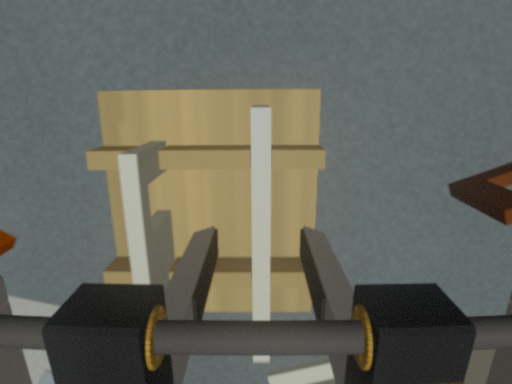

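The panel's top edge, columns 251–271, is centred between the fingers. I descend, grip and lift.

arm_command --pt "0.5 0 0 22 0" --pt "0.5 0 0 22 0" --pt "0 0 0 22 0" --pt "0 0 0 22 0" --pt "0 0 0 22 0" --pt "0 0 0 22 0" --pt "0 0 0 0 0" --pt "0 0 0 -30 0" --pt "0 0 0 -50 0" --pt "0 0 0 -50 0" --force 20

```text
clock: 4.38
eef_pos: [610.9, -276.3, 135.8]
eef_rot: [3.14, 0.001, 1.657]
wrist_force: [0.5, 0.3, -1.3]
finger_gap: 10.2
finger_force: 20.0
```

Run:
```python
from h import *
to(480,-60,115,4.9)
s=monitor.read_state();print(s['finger_gap'],s['finger_force'],s['wrist_force'])
```

```text
clock 4.38 pos [ 610.89 -276.26  135.77] heading_y 4.96 j [-0.48  0.64  1.23  0.    1.26 -0.57] -> shift [ 226.78 -111.77   20.25] turn 0.06
10.216932427681687 19.999781548976898 [ 0.51  0.35 -1.3 ]
```

arm_command --pt "0 20 0 -10 0" --pt "0 65 -30 -10 0" --pt "0 110 -60 -10 0" --pt "0 155 -90 -10 0" --pt "0 200 -112 -10 0" --pt "0 228 -120 0 0" --pt "0 228 -120 45 -2" --pt "0 228 -120 80 -3.5" --pt "0 228 -120 80 -3.5"

```text
clock: 5.5
eef_pos: [469.7, -58.2, 52.9]
eef_rot: [-3.138, -0.002, 1.719]
wrist_force: [0.1, 0.7, -1.1]
finger_gap: 9.9
finger_force: 20.0
```

Run:
```python
from h import *
to(480,-60,49,8.5)
s=monitor.read_state();print(s['finger_gap'],s['finger_force'],s['wrist_force'])
```

```text
clock 5.50 pos [469.67 -58.16  52.9 ] heading_y 8.48 j [-0.2   0.36  1.89  0.    0.89 -0.35] -> shift [-3.35  9.96  3.86] turn -0.02
9.903619032495774 19.995902180671692 [ 0.08  0.73 -1.09]
```

arm_command --pt "0 0 0 4 0" --pt "0 0 0 4 0" --pt "0.3 0 0 4 0" --pt "0.5 0 0 4 0" --pt "0.5 0 0 4 0" --pt "0.5 0 0 -40 0" --pt "0.5 0 0 -70 0" --pt "0 0 -45 -70 0" --pt "0 0 -45 -70 0" --pt "0 0 -45 -40 0" --pt "0 0 -45 -18 0" --pt "0 0 -45 -18 0" --pt "0 0 -25 -18 0" --pt "0 0 -13 -18 0" --pt "0 0 -3 -18 0" --pt "0 0 8 -18 0" --pt "0 0 18 -18 0" --pt "0 0 18 -18 0" --pt "0.9 0 18 -100 0" --pt "0.9 0 18 -160 0"

```text
clock: 8.0
eef_pos: [488.3, -56.5, 198.7]
eef_rot: [-3.14, -0.001, 1.718]
wrist_force: [1.3, 0.3, 0.2]
finger_gap: 17.1
finger_force: 0.0
```

Run:
```python
from h import *
w=shot('wrist','w3.png')
for d in trace(w,'panel_mid')[:3]:
    c=max(cv2.findContours(d['region'].astype(np.uint8),0,1)[0],key=cv2.contourArea)[:,0].astype(float)
    q=np.array([atz(w,u,10)[:2] for u in c],np.float32)
    print(d['rect'],d['p'],cv2.minAreaRect(q), cv2.boxPoints(cv2.minAreaRect(q)).tolist())
to(500,-60,49,8.5)
```

```text
[83.3, 347.1, 68.8, 73.7] 0.93 ((296.57763671875, -344.5555725097656), (90.31309509277344, 49.28973388671875), 6.094742298126221) [[249.05972290039062, -324.84442138671875], [254.29293823242188, -373.85552978515625], [344.0955505371094, -364.2667236328125], [338.8623352050781, -315.255615234375]]
[501.1, 172.2, 21.9, 17.1] 0.74 ((749.70068359375, -8.079021453857422), (11.810528755187988, 29.23002815246582), 79.64555358886719) [[734.2622680664062, -11.26125717163086], [763.0162963867188, -16.514976501464844], [765.1390991210938, -4.896785736083984], [736.3850708007812, 0.35693359375]]
[467.6, 365.6, 56.0, 33.4] 0.63 ((793.600341796875, -274.5011291503906), (46.730464935302734, 88.68788146972656), 76.49211883544922) [[745.025390625, -286.8622131347656], [831.260009765625, -307.5778503417969], [842.17529296875, -262.1400451660156], [755.940673828125, -241.42440795898438]]
clock 8.10 pos [490.88 -57.01 203.61] heading_y 8.45 j [-0.19  0.19  1.71  0.    1.23 -0.34] -> shift [ -3.8    7.14 154.7 ] turn -0.05
```

View pics/w3.png

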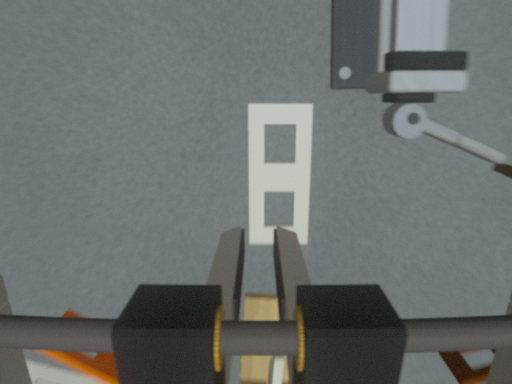

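The panel lies flat at about (281,173). The lever pivot is at (410,121), the jaw at (427,75), and the lever points outward. I measure the panel precisely, then look at the vise from above.

Run:
```python
from h import *
w=shot('wrist')
m=(w['img'].min(2)>165).astype(np.uint8); m[:,:225]=0;m[:,335:]=0;m[:85]=0;m[262:]=0
n,l,s,c=cv2.connectedComponentsWithStats(m);k=1+s[1:,4].argmax();print(s[k])
c=max(cv2.findContours((l==k).astype(np.uint8),0,1)[0],key=cv2.contourArea)[:,0].astype(float)
q=np.array([atz(w,u,10)[:2] for u in c],np.float32);r=cv2.minAreaRect(q);print(r)
to(592,195,280,8.5)
```

```text
[ 244  102   63  137 5747]
((509.2023620605469, -53.65033721923828), (63.774017333984375, 148.76560974121094), 8.378462791442871)
clock 8.15 pos [489.83 -56.83 200.22] heading_y 8.45 j [-0.19  0.19  1.71 -0.    1.23 -0.34] -> shift [233.93 138.49 -79.49] turn -0.05
```

arm_command --pt "0.9 46 28 -30 0" --pt "0.9 92 56 -60 0" --pt "0.9 138 84 -79 0" --pt "0.9 184 112 -79 0" --pt "0.9 234 138 -79 0" --pt "0.9 234 138 -79 0" --pt "0.9 234 138 -79 0"

```text
clock: 9.02
eef_pos: [590.8, 194.7, 275.1]
eef_rot: [-3.14, 0.0, 1.718]
wrist_force: [-0.1, -0.2, 0.5]
finger_gap: 84.5
finger_force: 0.0
```

Run:
```python
from h import *
w=shot('wrist','w4.png')
a=cv2.imread('pics/w4.png');cv2.imwrite('pics/w4b.png',cv2.resize(a[:,100:430],None,fx=1.55,fy=1.55))
np.save('w4.npy',np.array([w['mtx'].tolist(),list(w['D']),w['view'].tolist()],object),allow_pickle=True)
for t in ('lever','nut'):
    print(t,[(np.round(d['rect'],0).tolist(),round(d['p'],2)) for d in find_in(w,t)][:3])
to(592,195,280,8.5)
```

```text
lever [([279.0, 310.0, 82.0, 18.0], 0.56)]
nut [([244.0, 92.0, 84.0, 44.0], 0.67)]
clock 9.18 pos [590.99 194.03 276.41] heading_y 8.38 j [ 0.26  0.43  1.22 -0.    1.49  0.11] -> shift [ 0.81  1.14 -3.59] turn -0.12
```

View pics/w4.png

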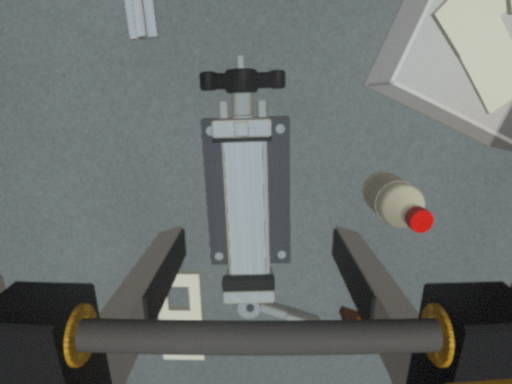

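The overhead view shows the bed with columns 223–268 at row 142 and 227–271 at row 275. The nut arms span columns 200–285 near row 80, and the jaws are at rows 139 and 275. The lever pivot is at (249,310) and its tip is near (318,319). The panel is at the lower left.

Run:
```python
from h import *
a,b,c=np.load('w4.npy',allow_pickle=True);w=dict(mtx=np.array(a,float),D=np.array(b,float),view=np.array(c,float))
g=cv2.cvtColor(cv2.imread('pics/w4.png'),cv2.COLOR_BGR2GRAY).astype(int)
E={}
for r in (160,180,200,220,240,260):
    e=np.abs(np.diff(cv2.GaussianBlur(g.astype(np.float32),(3,1),0)[r])); l=213+e[213:233].argmax();q=260+e[260:280].argmax();print(r,l,q)
    E[r]=(atz(w,(l+.5,r),80),atz(w,(q+.5,r),80))
mid=np.array([(u+v)/2 for u,v in E.values()]);print(mid[:,:2].tolist(),[np.linalg.norm(u-v) for u,v in E.values()])
k=np.polyfit(mid[:,1],mid[:,0],1);hd=90-np.degrees(np.arctan(k[0]));print('heading',hd)
d=np.array([np.cos(np.radians(hd)),np.sin(np.radians(hd))])
print('col247 gray',[(r,g[r,247]) for r in list(range(128,146))+list(range(268,296))])
for n,u,z in (('slid jaw inner',(244,139),97),('fixed rubber in',(248,275),97),('fixed rubber/steel',(248,290),97),('pivot',(249,310),72),('hub',(242,81),83),('tipL',(200,81),83),('tipR',(285,80),83),('foot1',(247,264),10),('foot0',(243,117),10)):
    print(n,atz(w,u,z)[:2],'along',atz(w,u,z)[:2]@d)
P=shot('side','s2.png');S=shot('scene')
for p in (P,S):
    for t in ('nut','lever'): print(t,[(np.round(x['rect'],1).tolist(),round(x['p'],2)) for x in find_in(p,t)][:2])
```

```text
160 221 267
180 223 267
200 224 267
220 225 268
240 226 268
260 227 269
[[573.5696015809201, 207.8770388868673], [577.6296799461513, 186.4402711952876], [581.2727782679929, 164.22128737540504], [585.5860808673043, 141.30990009779586], [589.4911900599601, 117.46342912707857], [594.1145727636659, 92.76120245977559]] [np.float64(48.761441900930144), np.float64(47.38410252350547), np.float64(47.08316728716029), np.float64(47.909952694673095), np.float64(47.65865662941035), np.float64(48.58014684779781)]
heading 100.04147026317472
col247 gray [(128, np.int64(157)), (129, np.int64(161)), (130, np.int64(162)), (131, np.int64(161)), (132, np.int64(161)), (133, np.int64(161)), (134, np.int64(161)), (135, np.int64(151)), (136, np.int64(132)), (137, np.int64(98)), (138, np.int64(71)), (139, np.int64(64)), (140, np.int64(74)), (141, np.int64(112)), (142, np.int64(156)), (143, np.int64(170)), (144, np.int64(170)), (145, np.int64(173)), (268, np.int64(168)), (269, np.int64(165)), (270, np.int64(169)), (271, np.int64(165)), (272, np.int64(167)), (273, np.int64(159)), (274, np.int64(129)), (275, np.
[... 421 characters left out ...]
np.int64(164))]
slid jaw inner [570.48 231.88] along 128.86289976392132
fixed rubber in [595.46  82.98] along -22.120118968073378
fixed rubber/steel [598.12  63.97] along -41.29940817591004
pivot [604.68  20.31] along -85.43313310103639
hub [560.18 286.94] along 184.87126766657556
tipL [518.75 280.97] along 186.21250159108317
tipR [602.27 294.24] along 184.719112581496
foot1 [595.78  50.65] along -54.00510360171036
foot0 [563.19 247.63] along 145.6344447599138
nut [([243.4, 163.4, 65.1, 42.4], 0.66), ([218.7, 144.4, 17.2, 9.6], 0.4)]
lever [([262.0, 172.8, 25.3, 7.4], 0.7)]
nut [([327.9, 142.2, 17.7, 13.3], 0.61)]
lever [([287.9, 198.4, 22.5, 28.3], 0.62), ([318.1, 149.9, 19.7, 13.6], 0.54)]
```

arm_command --pt "0.9 -47 -24 0 0" --pt "0.9 -94 -48 20 0" --pt "0.9 -140 -72 40 0" --pt "0.9 -186 -95 90 0" --pt "0.9 -233 -117 140 0" --pt "0.9 -233 -117 190 0" --pt "0.9 -233 -117 225 0" --pt "0.9 -233 -117 225 0"

```text
clock: 10.48
eef_pos: [508.3, -52.5, 49.7]
eef_rot: [-3.137, -0.001, 1.718]
wrist_force: [1.2, 0.2, 1.2]
finger_gap: 84.4
finger_force: 0.0
```

Run:
```python
from h import *
to(509.2,-53.7,22,8.4)
w=shot('wrist','w5.png')
```

```text
clock 10.47 pos [508.33 -52.52  49.69] heading_y 8.42 j [-0.17  0.44  1.78  0.    0.92 -0.32] -> shift [-1.34  0.8  27.69] turn 0.02
```

View pics/w5.png

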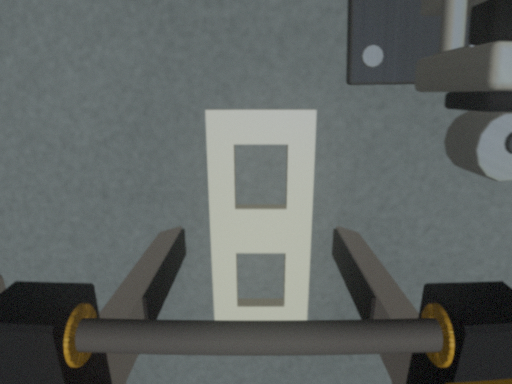

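The panel is centred between the fingers (edges at columns 207–315), with the middle strip at the fingertips. I grasp it.

arm_command --pt "0.9 -1 1 20 0" --pt "0.9 -1 1 28 0" --pt "0.9 -1 1 28 0" --pt "0.5 -1 1 28 0" --pt "0.5 -1 1 28 0" --pt "0.5 -1 1 28 0" --pt "0.5 -1 1 0 0" --pt "0.5 -1 1 -60 0" --pt "0.5 -1 1 -100 0" --pt "0.5 -1 1 -100 0" --force 20

```text
clock: 11.78
eef_pos: [511.9, -53.6, 154.2]
eef_rot: [3.137, 0.002, 1.718]
wrist_force: [0.3, 0.3, -1.0]
finger_gap: 63.3
finger_force: 20.0
```

Run:
```python
from h import *
s=monitor.read_state();print(s['finger_gap'],s['finger_force'],s['wrist_force'])
w=shot('wrist')
z=s['eef_pos'][2]-22+11
g=cv2.cvtColor(w['img'],cv2.COLOR_RGB2GRAY).astype(int)
c=260;col=g[60:200,c-40:c+40:20];print([ (60+np.abs(np.diff(col[:,i])).argmax()) for i in range(col.shape[1])])
T=R.from_euler('xyz',s['eef_rot']).as_matrix()
for i,u in enumerate(range(c-40,c+40,20)):
    r=60+np.abs(np.diff(col[:,i])).argmax()+.5
    print((T.T@(atz(w,(u,r),z)-s['eef_pos'])))
to(583,152,120,9.6)
```

```text
63.317298011973996 19.99977171421051 [ 0.33  0.28 -1.03]
[np.int64(107), np.int64(148), np.int64(148), np.int64(108)]
[ 75.16 -18.67  10.78]
[54.91 -9.1  10.86]
[54.91  1.   10.91]
[74.68 10.78 10.93]
clock 11.82 pos [510.96 -53.39 152.04] heading_y 8.46 j [-0.18  0.29  1.71 -0.    1.14 -0.32] -> shift [192.58 101.4   32.1 ] turn -1.14
```

arm_command --pt "0.5 40 21 0 0" --pt "0.5 80 42 0 0" --pt "0.5 120 63 0 -0.5" --pt "0.5 160 84 0 -1.1" --pt "0.5 192 101 0 -1.1" --pt "0.5 192 101 15 -1.1" --pt "0.5 192 101 22 -1.1" --pt "0.5 192 101 22 -1.1"

```text
clock: 12.82
eef_pos: [581.8, 150.3, 128.2]
eef_rot: [-3.139, 0.0, 1.736]
wrist_force: [-0.3, 0.5, -1.0]
finger_gap: 63.8
finger_force: 20.0
```

Run:
```python
from h import *
to(583,152,102,9.6)
w=shot('wrist','w6.png')
```

```text
clock 12.82 pos [581.8  150.34 128.16] heading_y 9.49 j [ 0.19  0.5   1.47 -0.    1.17  0.03] -> shift [ 1.44  1.52 26.16] turn -0.11
```

View pics/w6.png

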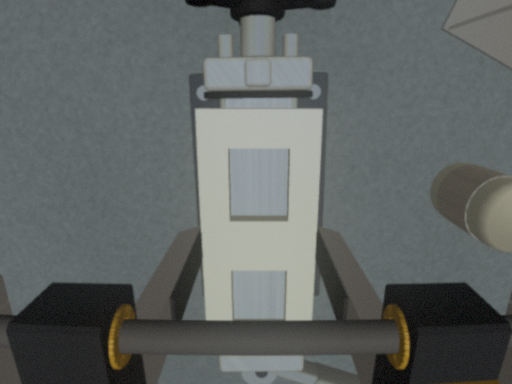

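The panel is centred crosswise over the bed: panel columns 195–323, jaw columns 204–312. Its end is at row 109 and the sliding jaw's inner edge at row 97. I compute the lengthwise gap.

Run:
```python
from h import *
s=monitor.read_state();w=shot('wrist');T=R.from_euler('xyz',s['eef_rot']).as_matrix()
g=cv2.cvtColor(w['img'],cv2.COLOR_RGB2GRAY).astype(int)
print([(r,g[r,260]) for r in range(82,114)])
f=lambda u,z:(T.T@(atz(w,u,z)-s['eef_pos']))[0]
zt=s['eef_pos'][2]-11
print('panel end',f((260,108.5),zt));
for r in (95,96,97,98): print(r,f((260,r),97))
for u in ((195,150),(323,150)): print((T.T@(atz(w,u,zt)-s['eef_pos']))[1])
for u in ((204,75),(312,75)): print((T.T@(atz(w,u,97)-s['eef_pos']))[1])
```

```text
[(82, np.int64(149)), (83, np.int64(146)), (84, np.int64(137)), (85, np.int64(124)), (86, np.int64(115)), (87, np.int64(124)), (88, np.int64(129)), (89, np.int64(117)), (90, np.int64(93)), (91, np.int64(71)), (92, np.int64(63)), (93, np.int64(62)), (94, np.int64(60)), (95, np.int64(59)), (96, np.int64(66)), (97, np.int64(89)), (98, np.int64(131)), (99, np.int64(147)), (100, np.int64(151)), (101, np.int64(151)), (102, np.int64(152)), (103, np.int64(151)), (104, np.int64(151)), (105, np.int64(150)), (106, np.int64(153)), (107, np.int64(148)), (108, np.int64(146)), (109, np.int64(167)), (110, np.int64(177)), (111, np.int64(179)), (112, np.int64(179)), (113, np.int64(178))]
panel end 74.65780349387886
95 81.23774470197361
96 80.70600753284836
97 80.17363770899082
98 79.64063182634624
-31.961452912532632
32.96836302138355
-29.258824401047967
29.12107760607201
```

arm_command --pt "0.5 2 0 5 0" --pt "0.5 2 0 12 0" --pt "0.5 2 0 18 0" --pt "0.5 2 0 21 0" --pt "0.5 2 0 24 0" --pt "0.5 2 0 24 0"

```text
clock: 13.68
eef_pos: [582.1, 153.3, 105.3]
eef_rot: [-3.141, 0.0, 1.738]
wrist_force: [0.3, -0.4, -1.4]
finger_gap: 63.4
finger_force: 20.0
```

Run:
```python
from h import *
to(583,152,102,9.6)
s=monitor.read_state();w=shot('wrist','w7.png');T=R.from_euler('xyz',s['eef_rot']).as_matrix()
g=cv2.cvtColor(w['img'],cv2.COLOR_RGB2GRAY).astype(int)
print([(r,g[r,260]) for r in range(82,118)])
f=lambda u,z:(T.T@(atz(w,u,z)-s['eef_pos']))[0]
for r in (85,90,95,100,105,110): print(r,f((260,r),97),f((260,r),s['eef_pos'][2]-11))
```

```text
clock 13.68 pos [582.06 153.34 105.28] heading_y 9.55 j [ 0.2   0.53  1.49 -0.    1.12  0.03] -> shift [-1.48  0.7   3.28] turn -0.05
[(82, np.int64(153)), (83, np.int64(154)), (84, np.int64(154)), (85, np.int64(153)), (86, np.int64(151)), (87, np.int64(148)), (88, np.int64(140)), (89, np.int64(134)), (90, np.int64(120)), (91, np.int64(121)), (92, np.int64(130)), (93, np.int64(129)), (94, np.int64(117)), (95, np.int64(92)), (96, np.int64(70)), (97, np.int64(66)), (98, np.int64(65)), (99, np.int64(62)), (100, np.int64(61)), (101, np.int64(65)), (102, np.int64(62)), (103, np.int64(79)), (104, np.int64(119)), (105, np.int64(145)), (106, np.int64(152)), (107, np.int64(150)), (108, np.int64(148)), (109, np.int64(169)), (110, np.int64(178)), (111, np.int64(178)), (112, np.int64(178)), (113, np.int64(181)), (114, np.int64(181)), (115, np.int64(178)), (116, np.int64(178)), (117, np.int64(178))]
85 85.71987351431044 85.81287995910034
90 83.41159230361598 83.46727990123965
95 81.08989846624645 81.10805036974318
100 78.75442269458382 78.7348160862583
105 76.40479121599074 76.34719723522535
110 74.04062542982759 73.94480909502636
```

arm_command --pt "0.5 0 0 3 0" --pt "0.5 0 0 4 0" --pt "0.5 0 0 4 0" --pt "0.8 0 0 4 0" --pt "0.8 0 0 4 0" --pt "0.8 0 0 3 0" --pt "0.8 0 0 -10 0" --pt "0.8 0 0 -45 0" --pt "0.8 0 0 -90 0" --pt "0.8 0 0 -90 0"

```text
clock: 14.98
eef_pos: [583.4, 153.7, 199.9]
eef_rot: [3.135, -0.0, 1.738]
wrist_force: [-0.4, 0.3, 0.1]
finger_gap: 75.0
finger_force: 0.0
```

Run:
```python
from h import *
to(583,152,102,9.6)
s=monitor.read_state();w=shot('wrist','w8.png')
m=(w['img'].min(2)>168).astype(np.uint8); m[:,:180]=0;m[:,340:]=0;m[310:]=0
n,l,st,c=cv2.connectedComponentsWithStats(m);k=1+st[1:,4].argmax();print(st[k])
c=max(cv2.findContours((l==k).astype(np.uint8),0,1)[0],key=cv2.contourArea)[:,0].astype(float)
q=np.array([atz(w,u,90)[:2] for u in c],np.float32);print(cv2.minAreaRect(q))
for t in ('lever','nut'):
    print(t,[(np.round(d['rect'],0).tolist(),round(d['p'],2)) for d in find_in(w,t)][:3])
S=shot('scene');
b=cv2.cvtColor(S['img'],cv2.COLOR_RGB2BGR)[125:245,270:360];D=shot('side');e=cv2.cvtColor(D['img'],cv2.COLOR_RGB2BGR)[130:190,200:290]
z=cv2.cvtColor(w['img'],cv2.COLOR_RGB2BGR)
canvas=np.zeros((600,800,3),np.uint8)
canvas[:480,:360]=cv2.resize(b,None,fx=4,fy=4,interpolation=2)
canvas[:240,370:730]=cv2.resize(e,None,fx=4,fy=4,interpolation=2)
canvas[250:538,370:754]=cv2.resize(z,None,fx=.75,fy=.75)
cv2.imwrite('pics/m1.png',canvas)
```

```text
clock 14.97 pos [583.38 153.66 199.91] heading_y 9.56 j [0.2  0.43 1.4  0.   1.3  0.03] -> shift [-1.6  -1.31 97.91] turn -0.04
[ 216  105   81  172 9335]
((582.3973999023438, 153.88381958007812), (63.09103775024414, 147.9264373779297), 9.412713050842285)
lever [([275.0, 316.0, 71.0, 10.0], 0.57)]
nut [([256.0, 38.0, 113.0, 61.0], 0.74)]
```

View pics/m1.png

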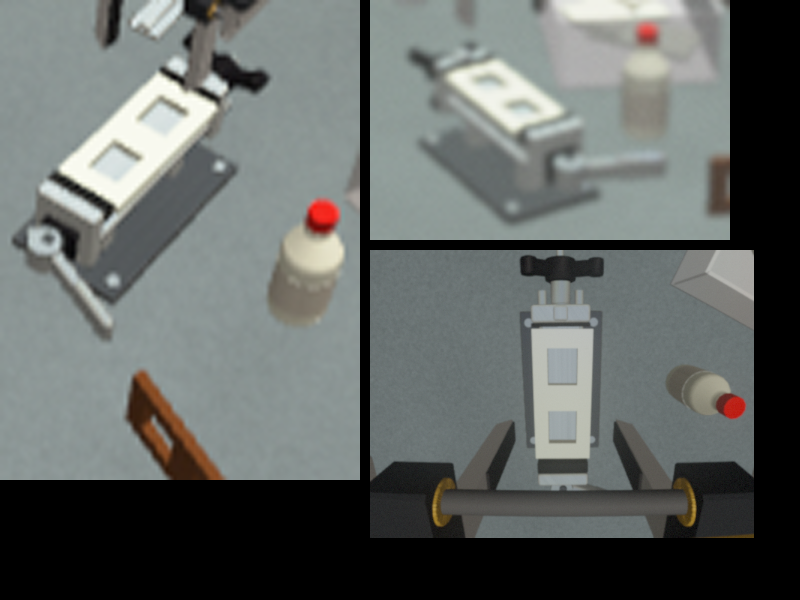

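The montage shows the panel flat between both jaws, the lever pointing along +x with a slight outward turn, and the nut with two arms up and one down. Next the lever.

arm_command --pt "0.5 -50 12 0 0" --pt "0.2 -100 24 0 0" --pt "0 -158 36 0 0" --pt "0 -158 36 0 0" --pt "0 -158 36 0 0"

```text
clock: 15.85
eef_pos: [643.5, 3.9, 194.6]
eef_rot: [-3.14, -0.001, 1.737]
wrist_force: [0.4, -0.9, -0.4]
finger_gap: 28.9
finger_force: 0.0
```

Run:
```python
from h import *
w=shot('wrist','w9.png')
print(proj(w,[[604,24,72],[700,5,66]]))
for d in trace(w,'lever')[:2]:
    m=d['region'].astype(np.uint8);print(d['rect'],d['p'],m.sum())
    c=max(cv2.findContours(m,0,1)[0],key=cv2.contourArea)[:,0].astype(float)
    q=np.array([atz(w,u,72)[:2] for u in c],np.float32);r=cv2.minAreaRect(q);print(r,cv2.boxPoints(r).tolist())
g=cv2.cvtColor(w['img'],cv2.COLOR_RGB2GRAY)
x,y=proj(w,[[604,24,72]])[0].astype(int);x0,y0=max(x-60,0),max(y-60,0)
h=cv2.HoughCircles(cv2.medianBlur(g[y0:y+60,x0:x+60],3),3,1,15,param1=80,param2=18,minRadius=6,maxRadius=26)
print(None if h is None else h[0][:4]+[x0,y0,0])
to(700,5,60,9.6)
```

```text
[[216.38 162.9 ]
 [321.19 200.16]]
[259.3, 173.8, 123.2, 58.9] 0.73 2432
((643.9756469726562, 21.376985549926758), (30.939579010009766, 111.09528350830078), 85.94386291503906) [[587.472900390625, 9.875041961669922], [698.2899169921875, 2.016845703125], [700.4783935546875, 32.878929138183594], [589.661376953125, 40.737125396728516]]
[428.3, 24.8, 102.2, 45.9] 0.58 3418
((751.576171875, 163.30975341796875), (80.68558502197266, 33.55698013305664), 12.26385498046875) [[708.5900268554688, 171.135986328125], [715.7179565429688, 138.34478759765625], [794.5623168945312, 155.4835205078125], [787.4343872070312, 188.27471923828125]]
[[215.5 162.5  16.3]
 [266.5 108.5   6.2]]
clock 15.95 pos [643.47   4.76 195.15] heading_y 9.63 j [-0.05  0.53  1.26  0.    1.35 -0.22] -> shift [ -9.26  55.86 135.11] turn 0.03
```

```bash
cat >> h.py <<'E'
PIV=np.array([604.,24.]);H=np.radians(9.6)
VX=np.array([np.cos(H),np.sin(H)]);VY=np.array([-np.sin(H),np.cos(H)])
def lev(q,r=75,extra=0,out=0):
    u=np.array([np.cos(q),-np.sin(q)]);n=np.array([-np.sin(q),-np.cos(q)])
    v=r*u-n*(6+12.5*abs(np.sin(q))+8*abs(np.cos(q))+extra)+[0,-out]
    return PIV+VX*v[0]+VY*v[1]
def rel(xy,z):
    s=monitor.read_state();T=R.from_euler('xyz',s['eef_rot']).as_matrix()
    return T.T@(np.array([*xy,z])-s['eef_pos'])
E
python3 - <<'E'
from h import *
w=shot('wrist')
d=trace(w,'lever')[0];ys,xs=np.where(d['region'])
P=np.array([atz(w,(a,b),68)[:2] for a,b in zip(xs,ys)]);rr=np.linalg.norm(P-PIV,axis=1);k=rr>40
v=(P[k]-PIV).mean(0);q=H-np.arctan2(v[1],v[0]);print('q',q,'rmax',rr.max())
print('start',rel(lev(q,extra=8),70))
for a in (.35,.5,.7,.9,1.1,1.25,1.4,1.5,1.57): print(a,rel(lev(a,out=3.5*(a-.35)/1.22),70))
E
```

```text
q 0.3347238778902716 rmax 97.94321266266984
start [ 25.15  43.45 125.49]
0.35 [ 16.56  40.73 125.49]
0.5 [  5.85  39.1  125.49]
0.7 [ -8.34  34.51 125.49]
0.9 [-21.86  27.03 125.49]
1.1 [-34.    16.67 125.49]
1.25 [-41.75   7.13 125.49]
1.4 [-47.99  -3.73 125.49]
1.5 [-51.18 -11.58 125.49]
1.57 [-52.89 -17.31 125.49]
```

arm_command --pt "0 27 44 50 0" --pt "0 27 44 95 0" --pt "0 27 44 125 0" --pt "0 27 44 125 0" --pt "0 16 41 125 0" --pt "0 6 39 125 0" --pt "0 -8 34 125 0" --pt "0 -22 27 125 0" --pt "0 -34 17 125 0" --pt "0 -42 7 125 0" --pt "0 -48 -4 125 0" --pt "0 -51 -11 125 0" --pt "0 -53 -17 125 0" --pt "0 -53 -18 125 0" --pt "0 -53 -18 125 0" --pt "0 -53 0 125 0" --pt "0 -50 5 80 0" --pt "0 5 10 20 0" --pt "0 40 10 -20 0" --pt "0 40 10 -20 0"

```text
clock: 18.55
eef_pos: [647.6, 47.1, 219.1]
eef_rot: [3.137, 0.001, 1.74]
wrist_force: [0.9, -1.0, 0.7]
finger_gap: 0.6
finger_force: 0.0
```

```bash
cat >> h.py <<'E'
def levq(w,z=68):
    d=trace(w,'lever')
    for d in d[:2]:
        ys,xs=np.where(d['region'])
        P=np.array([atz(w,(a,b),z)[:2] for a,b in zip(xs,ys)]);rr=np.linalg.norm(P-PIV,axis=1);k=(rr>40)&(rr<105)
        if k.sum()<50: continue
        v=(P[k]-PIV).mean(0);print('lever q',H-np.arctan2(v[1],v[0]),'rmax',rr.max(),d['rect'],d['p'])
E
python3 - <<'E'
from h import *
s=monitor.read_state();to(604,24,70,9.6)
for n in ('wrist','scene','side'):
    print(n); levq(shot(n))
E
```

```text
clock 18.55 pos [647.61  47.07 219.12] heading_y 9.72 j [ 0.02  0.53  1.22  0.    1.39 -0.15] -> shift [-15.27 -47.61 148.9 ] turn 0.12
wrist
lever q 1.5536604609424745 rmax 91.29885305363433 [206.3, 235.2, 31.7, 97.4] 0.85
scene
lever q 1.4684279463504983 rmax 103.63182600295137 [275.4, 194.2, 23.9, 24.0] 0.75
lever q -1.5710578403458075 rmax 181.22787515522484 [302.9, 165.8, 30.6, 21.2] 0.68
side
```

arm_command --pt "0 50 -12 -11 0" --pt "0 100 -25 -11 0" --pt "0 150 -37 -11 0" --pt "0 199 -49 -11 0" --pt "0 199 -49 -11 0" --pt "0 199 -49 -11 0"

```text
clock: 19.6
eef_pos: [566.1, 231.7, 225.7]
eef_rot: [-3.141, 0.0, 1.737]
wrist_force: [0.4, -1.0, -0.2]
finger_gap: 0.6
finger_force: 0.0
```

```bash
cat > nut.py <<'E'
from h import *
from scipy.optimize import minimize
MID=np.array([582.6,151.9])
def sil(w,a,hy,hx,zc=60):
    im=np.zeros((384,512),np.uint8)
    def W(x,y,z): c=MID+VX*(x+hx)+VY*(y+hy); return [c[0],c[1],z]
    for i in range(3):
        L=a+i*2*np.pi/3;u=np.array([-np.sin(L),np.cos(L)]);n=np.array([np.cos(L),np.sin(L)])
        pts=[W((r*u+s*n)[0],t,zc+(r*u+s*n)[1]) for r in (0,46) for s in (-8,8) for t in (-8,8)]
        cv2.fillConvexPoly(im,cv2.convexHull(np.round(proj(w,pts)*8).astype(np.int32)),1,shift=3)
    t=np.linspace(0,2*np.pi,24);pts=[W(17*np.cos(b),y,zc+17*np.sin(b)) for b in t for y in (-8,8)]
    cv2.fillConvexPoly(im,cv2.convexHull(np.round(proj(w,pts)*8).astype(np.int32)),1,shift=3)
    return im
def nutfit(ws,a_rng,verbose=True):
    ms=[]
    for w in ws:
        x,y=proj(w,[[*(MID+138*VY),60]])[0].astype(int);roi=np.zeros((384,512),np.uint8);k=70
        d=[np.linalg.norm(q-proj(w,[[*(MID+138*VY),60]])[0]) for q in proj(w,[[*(MID+138*VY+70*VX),60],[*(MID+138*VY),125]])];k=int(max(d))
        roi[max(y-k,0):y+k,max(x-k,0):x+k]=1
        m=(w['img'].max(2)<70).astype(np.uint8)*roi
        n,l,st,_=cv2.connectedComponentsWithStats(m);m=(l==1+st[1:,4].argmax()).astype(np.uint8);ms.append(m)
    def cost(p):
        c=0
        for w,m in zip(ws,ms):
            s=sil(w,*p);c+=1-(s&m).sum()/max((s|m).sum(),1)
        return c/len(ws)
    best=min((cost((a,hy,hx)),a,hy,hx) for a in np.arange(*a_rng,.1) for hy in (134,138,142) for hx in (-4,0,4))
    r=minimize(cost,best[1:],method='Nelder-Mead',options=dict(initial_simplex=np.array(best[1:])+np.array([[0,0,0],[.1,0,0],[0,2,0],[0,0,2]])))
    print('nut a %.3f hy %.1f hx %.1f cost %.3f'%(*r.x,r.fun),'areas',[int(m.sum()) for m in ms]);
    for a in np.arange(a_rng[0],a_rng[1],.2): print('%.2f:%.2f'%(a,cost((a,*r.x[1:]))),end=' ')
    print();return r.x
E
python3 - <<'E'
from nut import *
to(560,288,60,9.6)
w=shot('wrist','n1.png');s=shot('scene');d=shot('side')
nutfit([w],(0,1.5));nutfit([w,s],(0,1.5))
E
```

```text
clock 19.60 pos [566.05 231.7  225.74] heading_y 9.51 j [ 0.33  0.44  1.33 -0.    1.37  0.16] -> shift [ 56.6    3.5  165.71] turn -0.09
nut a 0.812 hy 135.7 hx -2.1 cost 0.131 areas [1952]
0.00:0.27 0.20:0.26 0.40:0.27 0.60:0.20 0.80:0.13 1.00:0.17 1.20:0.22 1.40:0.28 
nut a 0.867 hy 134.8 hx -1.1 cost 0.321 areas [1952, 112]
0.00:0.53 0.20:0.51 0.40:0.49 0.60:0.40 0.80:0.33 1.00:0.33 1.20:0.40 1.40:0.50
```

arm_command --pt "0 30 -20 40 0" --pt "0 55 -34 75 0" --pt "0 55 -34 98 0" --pt "0 55 -34 108 0" --pt "0 55 -34 116 0" --pt "0 55 -34 124 0" --pt "0 55 -34 132 0" --pt "0 55 -34 140 0" --pt "0 55 -34 146 0" --pt "0 55 -34 149 0" --pt "0 55 -34 149 0"

```text
clock: 21.12
eef_pos: [523.5, 281.2, 77.6]
eef_rot: [3.141, -0.0, 1.737]
wrist_force: [-0.1, 0.1, 0.5]
finger_gap: 0.0
finger_force: 0.0
```

arm_command --pt "0 0 -1 -30 0" --pt "0 0 0 -80 0" --pt "0 -30 20 -110 0" --pt "0 -55 34 -148 0" --pt "0 -55 34 -148 0" --pt "0 -55 34 -148 0"

```text
clock: 21.88
eef_pos: [565.4, 232.9, 224.7]
eef_rot: [-3.141, -0.0, 1.737]
wrist_force: [0.1, 0.7, -1.0]
finger_gap: 0.6
finger_force: 0.0
```

Run:
```python
from nut import *
to(558.8,286.3,60,9.6)
w=shot('wrist');s=shot('scene')
nutfit([w],(1.0,3.0));nutfit([w,s],(1.0,3.0))
```

```text
clock 21.88 pos [565.42 232.87 224.73] heading_y 9.54 j [0.33 0.44 1.33 0.   1.37 0.16] -> shift [ 53.79   2.42 164.73] turn -0.06
nut a 1.861 hy 134.2 hx -3.9 cost 0.135 areas [1724]
1.00:0.31 1.20:0.31 1.40:0.26 1.60:0.25 1.80:0.17 2.00:0.18 2.20:0.25 2.40:0.34 2.60:0.37 2.80:0.32 
nut a 1.830 hy 134.2 hx -1.7 cost 0.360 areas [1724, 98]
1.00:0.58 1.20:0.57 1.40:0.53 1.60:0.46 1.80:0.37 2.00:0.39 2.20:0.48 2.40:0.56 2.60:0.59 2.80:0.58
```

arm_command --pt "0 20 25 30 0" --pt "0 54 47 70 0" --pt "0 54 47 111 0" --pt "0 54 47 111 0" --pt "0 54 36 111 0" --pt "0 54 29 111 0" --pt "0 54 23 110 0" --pt "0 54 16 109 0" --pt "0 54 10 109 0" --pt "0 54 3 110 0" --pt "0 54 0 111 0" --pt "0 54 0 111 0"

```text
clock: 23.48
eef_pos: [556.9, 286.1, 115.7]
eef_rot: [3.14, -0.0, 1.738]
wrist_force: [0.6, 0.0, 3.6]
finger_gap: 0.5
finger_force: 1.6
```

arm_command --pt "0 0 -3 1 0" --pt "0 0 -3 1 0"

```text
clock: 23.72
eef_pos: [553.9, 285.5, 114.1]
eef_rot: [3.141, -0.0, 1.737]
wrist_force: [-0.1, -0.9, 3.6]
finger_gap: 0.5
finger_force: 1.7
```

arm_command --pt "0 0 -2 1 0" --pt "0 0 -2 1 0"

```text
clock: 23.98
eef_pos: [551.8, 285.2, 112.7]
eef_rot: [3.141, -0.0, 1.737]
wrist_force: [0.7, -0.4, 3.8]
finger_gap: 0.4
finger_force: 1.6
```

arm_command --pt "0 0 -2 1.2 0" --pt "0 0 -2 1.2 0"

```text
clock: 24.22
eef_pos: [549.8, 284.8, 111.2]
eef_rot: [-3.141, -0.0, 1.737]
wrist_force: [1.7, 0.3, 2.9]
finger_gap: 0.7
finger_force: 1.2
```

arm_command --pt "0 0 -2 2 0" --pt "0 0 -2 2 0"

```text
clock: 24.48
eef_pos: [547.7, 284.5, 109.0]
eef_rot: [-3.141, 0.0, 1.738]
wrist_force: [0.6, -1.0, 2.0]
finger_gap: 0.2
finger_force: 1.0
```

arm_command --pt "0 0 -1.5 1.8 0" --pt "0 0 -1.5 1.8 0"

```text
clock: 24.72
eef_pos: [546.2, 284.2, 107.3]
eef_rot: [-3.141, 0.0, 1.738]
wrist_force: [0.8, -0.6, 2.8]
finger_gap: -0.2
finger_force: 1.3
```

arm_command --pt "0 0 -1.5 1.8 0" --pt "0 0 -1.5 1.8 0"

```text
clock: 24.98
eef_pos: [544.9, 284.0, 105.7]
eef_rot: [3.141, -0.0, 1.737]
wrist_force: [0.2, -0.1, 4.9]
finger_gap: 0.2
finger_force: 1.8
```

arm_command --pt "0 0 -1 1.5 0" --pt "0 0 -1 1.5 0"

```text
clock: 25.22
eef_pos: [544.0, 283.9, 104.5]
eef_rot: [3.141, -0.0, 1.738]
wrist_force: [0.9, 0.4, 6.7]
finger_gap: 0.7
finger_force: 2.7
```

arm_command --pt "0 0 -1 1.5 0" --pt "0 0 -1 1.5 0"

```text
clock: 25.48
eef_pos: [543.1, 283.8, 103.1]
eef_rot: [3.141, -0.0, 1.737]
wrist_force: [-0.5, -0.9, 7.2]
finger_gap: 0.2
finger_force: 3.1
```

The nut has gone firm at 7.2 N. Next I close the lever.

arm_command --pt "0 0 0 -40 0" --pt "0 -40 10 -90 0" --pt "0 -95 25 -120 0" --pt "0 -150 40 -120 0" --pt "0 -205 60 -120 0" --pt "0 -205 60 -120 0" --pt "0 -205 60 -120 0"

```text
clock: 26.35
eef_pos: [635.7, 91.9, 221.9]
eef_rot: [-3.14, -0.0, 1.737]
wrist_force: [0.4, 0.0, 0.3]
finger_gap: 0.6
finger_force: 0.0
```

Run:
```python
from nut import *
to(604,24,70,9.6)
w=shot('wrist');levq(w);S=shot('scene');nutfit([w],(2.4,3.6))
q=lambda a,e=0:rel(lev(a,extra=e,out=2.5+2.5*min(1,max(0,(a-1.5)/1.5))),70)
print('start',q(1.5,12))
for a in (1.55,1.7,1.9,2.1,2.3,2.5,2.7,2.85,2.95,3.05,3.1): print(a,q(a))
```

```text
clock 26.35 pos [635.65  91.87 221.92] heading_y 9.55 j [ 0.09  0.51  1.23  0.    1.4  -0.08] -> shift [-61.75 -42.25 151.96] turn -0.05
lever q 1.537986617821076 rmax 46.84780181892784 [216.0, 257.9, 28.6, 51.2] 0.64
nut a 2.400 hy 134.0 hx -4.0 cost 1.000 areas [396]
2.40:1.00 2.60:1.00 2.80:1.00 3.00:1.00 3.20:1.00 3.40:1.00 3.60:1.00 
start [-137.7    -6.47  152.56]
1.55 [-139.75  -22.51  152.56]
1.7 [-142.27  -33.13  152.57]
1.9 [-143.29  -47.66  152.57]
2.1 [-141.29  -62.62  152.58]
2.3 [-136.04  -77.3   152.58]
2.5 [-127.5   -90.9   152.59]
2.7 [-115.85 -102.58  152.59]
2.85 [-105.33 -109.58  152.6 ]
2.95 [ -97.63 -113.23  152.6 ]
3.05 [ -89.4  -115.99  152.6 ]
3.1 [ -85.11 -117.02  152.6 ]
```

arm_command --pt "0 -50 0 0 0" --pt "0 -100 0 20 0" --pt "0 -138 -2 60 0" --pt "0 -138 -3 110 0" --pt "0 -138 -3 152 0" --pt "0 -138 -3 152 0" --pt "0 -139 -14 152 0" --pt "0 -140 -23 152 0" --pt "0 -142 -33 152 0" --pt "0 -143 -40 152 0" --pt "0 -143 -48 152 0" --pt "0 -143 -48 152 0"

```text
clock: 28.0
eef_pos: [613.1, -57.4, 72.5]
eef_rot: [3.137, 0.001, 1.737]
wrist_force: [4.6, 2.4, -0.8]
finger_gap: 0.4
finger_force: 1.9
```

arm_command --pt "0 1 -7 0 0" --pt "0 2 -15 0 0" --pt "0 4 -22 0 0" --pt "0 7 -29 0 0" --pt "0 7 -29 0 0"

```text
clock: 28.62
eef_pos: [583.9, -55.6, 72.7]
eef_rot: [3.136, 0.002, 1.737]
wrist_force: [7.4, 1.0, -0.1]
finger_gap: 0.5
finger_force: 3.0
```

arm_command --pt "0 4 -7 0 0" --pt "0 8 -14 0 0" --pt "0 14 -20 0 0" --pt "0 20 -25 0 0" --pt "0 20 -25 0 0"

```text
clock: 29.25
eef_pos: [556.3, -40.3, 72.8]
eef_rot: [3.135, 0.002, 1.738]
wrist_force: [8.4, -2.5, 0.3]
finger_gap: 0.6
finger_force: 3.4
```

arm_command --pt "0 5 -4 0 0" --pt "0 10 -7 0 0" --pt "0 14 -9 0 0" --pt "0 18 -11 0 0" --pt "0 22 -12 0 0" --pt "0 26 -14 0 0" --pt "0 30 -15 0 0" --pt "0 32 -15 0 0" --pt "0 32 -15 0 0"

```text
clock: 30.38
eef_pos: [536.8, -13.3, 72.8]
eef_rot: [3.135, 0.005, 1.737]
wrist_force: [12.4, -17.9, -1.6]
finger_gap: 0.8
finger_force: 10.6
```

Run:
```python
from h import *
to(604,24,70,9.6)
w=shot('wrist');levq(w);levq(shot('scene'))
```

```text
clock 30.38 pos [536.79 -13.34  72.84] heading_y 9.55 j [-0.09  0.44  1.71 -0.    0.98 -0.26] -> shift [25.69 72.45  3.21] turn -0.05
lever q 3.046451032642834 rmax 97.18426299879428 [323.1, 207.8, 222.0, 58.7] 0.58
```

The lever is on its stop: 18 N, about 3.05 rad. I back off and check.

arm_command --pt "0 -15 0 0 0" --pt "0 -35 0 0 0" --pt "0 -35 0 -50 0" --pt "0 20 30 -100 0" --pt "0 75 60 -140 0" --pt "0 130 60 -140 0" --pt "0 130 60 -140 0" --pt "0 130 60 -140 0"

```text
clock: 31.58
eef_pos: [572.2, 127.2, 210.5]
eef_rot: [-3.141, 0.0, 1.739]
wrist_force: [0.2, -0.3, 0.7]
finger_gap: 0.4
finger_force: 0.0
```

Run:
```python
from nut import *
to(604,24,70,9.6)
w=shot('wrist','f.png');levq(w)
m=(w['img'].min(2)>168).astype(np.uint8); m[:,:150]=0;m[:,360:]=0;m[310:]=0
n,l,st,c=cv2.connectedComponentsWithStats(m);k=1+st[1:,4].argmax();print(st[k])
c=max(cv2.findContours((l==k).astype(np.uint8),0,1)[0],key=cv2.contourArea)[:,0].astype(float)
q=np.array([atz(w,u,90)[:2] for u in c],np.float32);print(cv2.minAreaRect(q))
g=cv2.cvtColor(w['img'],cv2.COLOR_RGB2GRAY).astype(int)
u=proj(w,[[*(MID-85*VY),97],[*(MID-60*VY),90]]);print(u)
x=int(u[0,0]);print([(r,g[r,x]) for r in range(int(u[1,1])+5,int(u[0,1])+25)])
for r in range(int(u[1,1])+5,int(u[0,1])+25,4): print(r,(atz(w,(x,r),97)[:2]-MID)@VY)
S=shot('scene');levq(S);nutfit([S],(2.4,3.8));print(monitor.read_state()['wrist_force'])
```

```text
clock 31.57 pos [572.17 127.16 210.49] heading_y 9.62 j [ 0.16  0.39  1.43 -0.    1.32 -0.01] -> shift [-107.01   14.2   140.49] turn 0.02
[ 237   80   80  173 8542]
((584.4505615234375, 148.378173828125), (63.56825637817383, 148.71572875976562), 10.294976234436035)
[[274.31 262.85]
 [274.39 233.87]]
[(238, np.int64(103)), (239, np.int64(101)), (240, np.int64(105)), (241, np.int64(104)), (242, np.int64(102)), (243, np.int64(101)), (244, np.int64(104)), (245, np.int64(98)), (246, np.int64(100)), (247, np.int64(102)), (248, np.int64(99)), (249, np.int64(101)), (250, np.int64(100)), (251, np.int64(97)), (252, np.int64(100)), (253, np.int64(96)), (254, np.int64(98)), (255, np.int64(98)), (256, np.int64(98)), (257, np.int64(100)), (258, np.int64(97)), (259, np.int64(95)), (260, np.int64(98)), (261, np.int64(98)), (262, np.int64(97)), (263, np.int64(95)), (264, np.int64(98)), (265, np.int64(97)), (266, np.int64(94)), (267, np.int64(97)), (268, np.int64(94)), (269, np.int64(96)), (270, np.int64(95)), (271, np.int64(95)), (272, np.int64(93)), (273, np.int64(96)), (274, np.int64(93)), (275, np.int64(95)), (276, np.int64(96)), (277, np.int64(94)), (278, np.int64(95)), (279, np.int64(96)), (280, np.int64(91)), (281, np.int64(94)), (282, np.int64(94)), (283, np.int64(92)), (284, np.int64(80)), (285, np.int64(51)), (286, np.int64(44))]
238 -60.95560291445397
242 -64.74635660940717
246 -68.56670200351466
250 -72.41723087722784
254 -76.2985494435257
258 -80.21127890027577
262 -84.15605600658166
266 -88.13353368449485
270 -92.14438164755133
274 -96.18928705769248
278 -100.2689552122296
282 -104.38411026262182
286 -108.5354959669562
lever q 2.865784551279398 rmax 90.7682115917178 [271.0, 182.3, 28.8, 19.4] 0.55
nut a 2.988 hy 132.9 hx -1.5 cost 0.518 areas [109]
2.40:0.73 2.60:0.63 2.80:0.55 3.00:0.54 3.20:0.58 3.40:0.68 3.60:0.75 
[-0.49 -0.26  0.08]
```

arm_command --pt "0 -60 0 0 0" --pt "0 -115 0 0 0" --pt "0 -115 0 0 0" --pt "0 -115 0 0 0"

```text
clock: 32.28
eef_pos: [591.2, 13.4, 210.4]
eef_rot: [-3.141, -0.0, 1.736]
wrist_force: [-0.2, -0.5, -0.7]
finger_gap: 0.9
finger_force: 0.0
```

Run:
```python
from nut import *
w=shot('wrist');levq(w)
g=cv2.cvtColor(w['img'],cv2.COLOR_RGB2GRAY).astype(int)
for off in (-15,15):
    rows=[]
    for y in np.arange(-66,-110,-0.5):
        u=proj(w,[[*(MID+y*VY+off*VX),97]])[0];rows.append((float(y),int(g[int(round(u[1])),int(round(u[0]))])))
    print([r for r in rows])
```

```text
lever q 3.0190019620297823 rmax 97.13867485776593 [231.4, 181.4, 122.6, 34.9] 0.93
[(-66.0, 199), (-66.5, 200), (-67.0, 200), (-67.5, 200), (-68.0, 200), (-68.5, 200), (-69.0, 200), (-69.5, 200), (-70.0, 199), (-70.5, 199), (-71.0, 199), (-71.5, 200), (-72.0, 199), (-72.5, 199), (-73.0, 199), (-73.5, 199), (-74.0, 199), (-74.5, 200), (-75.0, 198), (-75.5, 198), (-76.0, 199), (-76.5, 199), (-77.0, 197), (-77.5, 185), (-78.0, 185), (-78.5, 135), (-79.0, 83), (-79.5, 83), (-80.0, 68), (-80.5, 68), (-81.0, 68), (-81.5, 70), (-82.0, 70), (-82.5, 70), (-83.0, 67), (-83.5, 67), (-84.0, 72), (-84.5, 69), (-85.0, 69), (-85.5, 68), (-86.0, 68), (-86.5, 70), (-87.0, 68), (-87.5, 68), (-88.0, 67), (-88.5, 68), (-89.0, 68), (-89.5, 68), (-90.0, 68), (-90.5, 77), (-91.0, 111), (-91.5, 111), (-92.0, 149), (-92.5, 164), (-93.0, 164), (-93.5, 168), (-94.0, 168), (-94.5, 172), (-95.0, 172), (-95.5, 172), (-96.0, 171), (-96.5, 172), (-97.0, 172), (-97.5, 173), (-98.0, 173), (-98.5, 174), (-99.0, 173), (-99.5, 173), (-100.0, 171), (-100.5, 171), (-101.0, 171), (-101.5, 171), (-102.0, 171), (-102.5, 172)
[... 730 characters left out ...]
85.0, 67), (-85.5, 71), (-86.0, 71), (-86.5, 69), (-87.0, 73), (-87.5, 73), (-88.0, 66), (-88.5, 68), (-89.0, 68), (-89.5, 73), (-90.0, 73), (-90.5, 83), (-91.0, 121), (-91.5, 121), (-92.0, 158), (-92.5, 168), (-93.0, 168), (-93.5, 168), (-94.0, 168), (-94.5, 170), (-95.0, 169), (-95.5, 169), (-96.0, 170), (-96.5, 171), (-97.0, 171), (-97.5, 171), (-98.0, 171), (-98.5, 171), (-99.0, 171), (-99.5, 171), (-100.0, 172), (-100.5, 172), (-101.0, 170), (-101.5, 170), (-102.0, 170), (-102.5, 171), (-103.0, 170), (-103.5, 170), (-104.0, 165), (-104.5, 165), (-105.0, 157), (-105.5, 141), (-106.0, 141), (-106.5, 107), (-107.0, 107), (-107.5, 98), (-108.0, 77), (-108.5, 77), (-109.0, 81), (-109.5, 81)]
```

Run:
```python
from nut import *
w=shot('wrist');s=monitor.read_state()
def M(pos,rot):
    T=np.eye(4);T[:3,:3]=R.from_euler('xyz',rot).as_matrix();T[:3,3]=pos;return T
X=np.array(w['view'])@M(s['eef_pos'],s['eef_rot'])
v9=dict(w,view=X@np.linalg.inv(M([643.47,4.76,195.15],[np.pi,0,np.radians(99.63)])))
def edges(w,g):
    for off in (-15,0,15):
        ys=np.arange(-62,-108,-.25);u=proj(w,[[*(MID+y*VY+off*VX),97] for y in ys]).astype(np.float32)
        p=cv2.remap(g.astype(np.float32),u[:,:1],u[:,1:],1)[:,0]
        d=p<120;i=np.where(np.diff(d.astype(int)))[0];print(off,[(float(ys[k]),round(float(p[k-4])),round(float(p[k+4]))) for k in i if 4<=k<len(p)-4])
edges(w,cv2.cvtColor(w['img'],cv2.COLOR_RGB2GRAY));print('before');edges(v9,cv2.imread('pics/w9.png',0))
```

```text
-15 [(-78.75, 179, 74), (-91.5, 78, 159), (-106.5, 154, 84)]
0 [(-78.5, 185, 81), (-91.25, 76, 154), (-106.5, 153, 81)]
15 [(-78.5, 181, 79), (-91.25, 79, 156), (-106.5, 148, 95)]
before
-15 [(-76.75, 171, 70), (-90.5, 61, 156)]
0 [(-76.75, 170, 71), (-90.5, 70, 163), (-105.75, 158, 81)]
15 [(-76.5, 168, 78), (-90.25, 73, 163), (-105.75, 156, 80)]
```

```bash
python3 -c "
from cell import job;print(job.sign_off())"
```

```text
the job is handed in; nothing more can be done
None
```

I clamped the long panel flat and centred in the vise, with the nut firm at about 7 N and the lever closed at about 3.02 rad, and handed the job in at about 32 s. The rubber squeeze is uncertain: a direct camera estimate gave about 0.7–1.2 mm (limit 1), while nut angle, lever force and panel shift point to 1.5–2.5 mm, and sign-off returned no verdict.

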